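# Strip a skate axle and clamp its hanger block in the vise

### The job

Draw the chrome axle out of the leaning aluminium hanger block while the block stays in its cradle, and park it, stem up, fully home in the open notch of the red plate at the stand's side, its flange flat on the plate. Then lift the block out, turn it and stand it upright on the bed of the blue vise, bore mouth up, about midway along the jaws with its yellow face to the fixed jaw, and slide the moving jaw by its black knob until the block is held snug and square between both pads. Let go of everything and leave the other things on the table where they are.

Things in the scene. Friction and masses are not known exactly. Their poses are not given: they have to be found in the camera images.
- stand: Dark fixed base plate, 170 (y) x 200 (x, from -65 to 135) x 15 mm, that carries the cradle and the notch plate; it differs in place and yaw from run to run. Origin on the table, under the cradle.
- cradle: Grey cradle on the stand, holding the block. Origin: middle of its floor, 60 mm above the table; z: the bore axis, 30 degrees from vertical, its top leaning to the robot's right (about -y of the world); x: up the slope; y: level, about to the robot; the notch is on the -y side. Walls 50 mm high at -x, 12 at +x, 25 at +-y (outer faces y = +-25.5 mm).
- notch (a point): Where the parked axle's origin belongs, at cradle (0, -105, 50) mm: on the top of the red 8 mm plate (cradle x -30 to 22, y -131 to -70, top z = 50 mm, on a post at y -79 to -70). Its U notch is 16 mm wide (y), closed end at x = -6 mm, open to +x (upslope, plate edge at x = 22 mm). Free below for the 75 mm shank.
- axle: Chrome steel axle, 126 mm long overall, 0.16 kg, at first in the block's bore. Origin = centre of the flange's underside; +z points along the stem. Shank 12 mm diameter from z = -75 to 0, flange 32 mm diameter from z = 0 to 6, bare grip stem 16 mm diameter from z = 6 to 51 mm. At first the flange lies on the block's top face.
- axle_tip (a point): Lower end of the axle's shank, at axle (0, 0, -75) mm.
- hanger: Aluminium hanger block 50 (x) x 36 (y) x 95 (z) mm, about 0.45 kg, at first standing in the cradle, axes parallel to the cradle's. Origin = centre of its underside; z along the 14 mm bore to the bore mouth; the bore runs through. The whole +x face is yellow; a dark bearing 22 mm wide shows on each y face.
- yellow_face (a point): Centre of the block's yellow face, at block (25, 0, 47.5) mm.
- vise: Blue bench vise, fixed at the table's far edge, fixed jaw on the far side. Origin on the table under it, z up, x = closing direction, towards the fixed jaw. Bed's top at z = 65 mm, 56 mm wide (y). Both jaws are 80 mm wide (y) with aluminium pads, tops at z = 105 mm. Fixed pad's face at x = 30 mm.
- fixed_pad (a point): Centre of the fixed jaw's pad face, at vise (30, 0, 85) mm.
- jaw (a joint): Travel of the moving jaw in m towards the fixed jaw (vise +x). Gap between the pads = 90 mm - travel; 0.040 when snug on the 50 mm block. Stiff slide (4 N), stays where left.
- jaw_knob (a point): Centre of the top of the black upright knob, 26 mm diameter and 55 mm tall (z = 78 to 133 mm), that moves with the jaw; at vise x = -135 mm + travel. Its slide bar, 36 mm wide, is at z = 66 to 78 mm.
- cup: Stainless measuring cup, 72 mm diameter, 55 mm high, handle along its x to 110 mm. Leave alone. Origin under its centre.
- wheel_a: Orange skate wheel lying flat, 62 mm diameter, 36 mm high. Leave alone.
- wheel_b: Green skate wheel lying flat, 62 mm diameter, 36 mm high. Leave alone.
- spacer: White plastic spacer tube standing, 32 mm diameter, 60 mm high. Leave alone.
- pick: Yellow nylon shield pick lying along its x, 160 mm long, 10 mm high. Leave alone.
- cleaner: Blue bottle, 60 mm diameter, 150 mm high. Leave alone.
- wrench: Steel wrench lying flat, 150 mm long. Leave alone.
Things that resemble listed ones, but are neither listed nor needed, are in the scene too. There is more than one size of the hanger; the job needs the middle-sized.

How it is judged (in metres and radians):
On the way, in this order (a step that is already met when the one before it is completed fails the run):
1. the axle's tip is drawn clear above the block's bore, the block still home in the cradle (z of axle_tip in the frame of hanger above 0.097 m and distance between hanger and cradle below 0.012 m), for 0.05 s.
2. the axle is parked in the notch and let go, the block still home in the cradle (x of axle in the frame of cradle between -0.006 and 0.006 m and y of axle in the frame of cradle between -0.111 and -0.099 m and z of axle in the frame of cradle between 0.046 and 0.054 m and angle between the z axis of axle and the z axis of cradle, either way round below 0.15 rad and angle between axle's own z axis and vertical below 1 rad and contact force between the fingers and axle below 0.1 N and distance between hanger and cradle below 0.012 m), for 0.2 s.
3. the block stands upright on the vise's bed between the jaws, yellow face towards the fixed jaw, axle still parked (x of yellow_face in the frame of vise between 0.005 and 0.034 m and y of yellow_face in the frame of vise between -0.02 and 0.02 m and z of yellow_face in the frame of vise between 0.1075 and 0.1165 m and angle between hanger's own z axis and vertical below 0.1 rad and angle between the x axis of hanger and the x axis of vise, either way round below 0.12 rad and x of axle in the frame of cradle between -0.006 and 0.006 m and y of axle in the frame of cradle between -0.111 and -0.099 m and z of axle in the frame of cradle between 0.046 and 0.054 m and angle between the z axis of axle and the z axis of cradle, either way round below 0.15 rad and angle between axle's own z axis and vertical below 1 rad), for 0.2 s.
At the end, for the whole second after the job is handed in: Axle parked: origin within 6 mm (x, y) and 4 mm (z) of the notch point, 0.15 rad, stem up. Block on the vise bed (4.5 mm), upright 0.1 rad, square 0.12 rad, yellow face within 4 mm of the fixed pad and 20 mm of mid-jaw; jaw travel 36.5 to 44 mm. Both released, at rest (x of axle in the frame of cradle between -0.006 and 0.006 m and y of axle in the frame of cradle between -0.111 and -0.099 m and z of axle in the frame of cradle between 0.046 and 0.054 m and angle between the z axis of axle and the z axis of cradle, either way round below 0.15 rad and angle between axle's own z axis and vertical below 1 rad and x of yellow_face in the frame of vise between 0.026 and 0.034 m and y of yellow_face in the frame of vise between -0.02 and 0.02 m and z of yellow_face in the frame of vise between 0.1075 and 0.1165 m and angle between hanger's own z axis and vertical below 0.1 rad and angle between the x axis of hanger and the x axis of vise, either way round below 0.12 rad and value of joint jaw between 0.0365 and 0.044 m and contact force between the fingers and axle below 0.1 N and contact force between the fingers and hanger below 0.1 N and linear speed of each of hanger, axle below 0.02 m/s); the robot touches nothing.
It fails at once if a bystander (cup, wheel, spacer, pick, bottle or wrench) is moved by more than 25 mm (distance of any of cup, wheel_a, wheel_b, spacer, pick, cleaner, wrench from where it was at the start of the episode above 0.025 m).
It also fails if it takes over 64 s, if anything falls off the work surface, if the arm or the gripper's body presses on something with over 40 N, if the wrist force passes 120 N, or if a joint passes its speed limit or range.

### The arm

A 6-joint arm with a two-finger parallel gripper is mounted at the origin on the work surface. World frame = base frame: x ahead of the robot, y to its left, z up, the work surface at z = 0. Lengths are in mm, angles in rad, forces in N, time in s.
With the tool pointing down it reaches from about 350 to 875 mm from the base axis. Payload 4.2 kg.
Tool frame: the origin (TCP) lies between the finger pads; the fingertips stand 8 mm ahead of it and the grasp point (between the pads) lies 11 mm behind it; z points along the fingers, y is the line along which they close (so a half turn about z gives the same grasp; the last joint's range is limited). The gripper opens to 87 mm and grips with 3 to 60 N. Pads are 19 mm wide; open, the fingers measure 117 mm over their backs; the gripper's body (75 mm by 190 mm) begins 51 mm behind the grasp point.
Start: joints at [-0.913, 0.385, 0.008, 0, -1.194, -0.259], TCP at [242.709, -575.927, 230.55] pointing down, gripper open.
Joint ranges: [-3.14, 3.14], [-1.21, 2.06], [-1.07, 1.41], [-3.16, 2.05], [-2.99, -0.16], [-3.1, 3.1]. Speed limits (rad/s): [2.79, 2.79, 3.14, 3.14, 3.14, 3.14].

### API

Orientations are given as [roll, pitch, yaw] about the fixed x, y, z axes, in that order (R = Rz(yaw) Ry(pitch) Rx(roll)).
In Python, from bench import robot, snapshot, camera_info, ticket gives the robot as it stands.
- The arm moves only by the tool jog_arm, never from a script. Its argument "commands" is text: rows parted by semicolons, each of 7 numbers parted by spaces: the shift along the world's x, y, z scaled (see below), then the turn, a rotation vector about the world's x, y, z scaled (see below), then the opening, from -1 (shut) to 1 (fully open). A call has 1 to 12 rows; each row is the pose to reach, as a shift and turn from the pose commanded when the call began, turning the shorter way round; what a row does not reach only later rows make up. The controller multiplies each number of a shift by 0.25 m and each number of a turn by pi rad. A row lasts 1/12 s, in which the tool goes at most 41.7 mm and 7.16 degrees, less where a joint would pass 70% of its speed; a pose out of reach is approached as far as the arm can. A call with a number of a shift or a turn outside -1 to 1 is refused whole. A call with a gripper value outside its range is refused whole. The fingers move at their own pace and stop on an object; the grip force is fixed at half the most. Time passes only in rows, so rows that repeat a pose let the fingers close. It gives the time, the measured TCP pose, the force, the opening and the grip force at its end, in the units of the state.
- robot.get_state(): the state, without advancing time (a new reading comes with each control period).
- snapshot(name): name is "scene" or "top" or "wrist"; returns (picture, depth): 480x640x3 uint8, red, green, blue; 480x640 float32, mm along the optical axis (not along the pixel's ray), 0 where there is no reading.
- camera_info(name): a dict with "fx", "fy", "cx", "cy" (pixels), "rvec" (rotation vector, rad) and "tvec" (3), from world to camera coordinates, as OpenCV has them; the wrist camera has in their place "tool_from_camera" (4x4, takes a point from camera to tool coordinates, whose origin is the TCP and whose axes are the flange's). Camera axes: x right, y down, z forward; pixel columns grow to the right and rows downward; lengths in mm; the calibration is good to about 2 mm. A picture is of the moment at which its call begins: read the wrist's pose just before it. camera_info takes no time and is no camera call.
- ticket.close_job(): hands the job in; it is judged then, once.
The state is a dict: "time_s": time; "joint_positions": joint angles; "qvel": joint speeds; "joint_torque": joint torques, N m; "position": TCP position; "tcp_rot": TCP orientation; "contact_force": force on the tool from outside, world axes, zero at the start; "ft_torque": the same for the moment, N m; "grip_width": finger opening in mm; "grip_force": force on a finger pad.
Only numpy, scipy, OpenCV 4.12 (cv2) and the standard library are available. Lean on these libraries where they do the work, as an engineer would, in place of code of your own. Each camera call takes 0.05 s, during which the arm holds its last target. There are 200 camera calls.

## Working session

There is one attempt and no reset: what is moved stays moved. The work goes in short steps, Python scripts to look and compute and a tool call to move; the robot and the scene stay as the last step left them, time stands still between calls to the robot, and variables do not carry over. Pictures are saved under pics/ and viewed, at most 10 in all, crops included, and the job is handed in when it is done.

Besides the shell and the picture viewer there is one more tool, called after "Call:" as name(argument=value, ...) on one line, values as JSON. jog_arm: Moves the arm, as the interface text tells. Shifts and turns lie within -1 to 1; 1 stands for 0.25 m of shift or pi rad of turn. Its arguments: {"type":"object","properties":{"commands":{"type":"string"}},"required":["commands"]}

```bash
ls; mkdir -p pics
cat > h.py <<'E'
import numpy as np, cv2
from bench import robot, snapshot, camera_info, ticket
from scipy.spatial.transform import Rotation as R
def cloud(name):
    T=None
    if name=="wrist":
        s=robot.get_state(); T=np.eye(4); T[:3,:3]=R.from_euler('xyz',s['tcp_rot']).as_matrix() if np.size(s['tcp_rot'])==3 else np.array(s['tcp_rot']).reshape(3,3); T[:3,3]=s['position']
    im,d=snapshot(name); c=camera_info(name)
    v,u=np.mgrid[:480,:640]
    P=np.stack([(u-c['cx'])/c['fx']*d,(v-c['cy'])/c['fy']*d,d],-1)
    if T is None:
        Rm=cv2.Rodrigues(np.array(c['rvec'],float))[0]; W=(P-np.array(c['tvec']).ravel())@Rm
    else:
        M=T@np.array(c['tool_from_camera']); W=P@M[:3,:3].T+M[:3,3]
    W[d==0]=np.nan
    return im,W
E
python3 - <<'E'
from h import *
print(robot.get_state())
for n in("scene","top"):
    im,W=cloud(n); cv2.imwrite(f"pics/{n}0.png",im[...,::-1]); np.savez(f"{n}0.npz",im=im,W=W)
    c=camera_info(n);print(c)
E
```

```text
pics
{'time_s': 0.0, 'joint_positions': array([-9.13385269e-01,  3.85561171e-01,  6.61390062e-03, -5.19517937e-04,
       -1.19396416e+00, -2.58574671e-01]), 'qvel': array([-7.16850483e-05, -3.27548654e-04,  9.15408331e-04,  8.00492056e-04,
        3.90261656e-04,  1.21100773e-03]), 'joint_torque': array([-4.60349347e-04, -3.90667927e+01,  1.87405640e+01,  4.21980679e+00,
        1.10064159e-02, -1.88246590e-04]), 'position': array([ 242.49863307, -575.40441411,  229.44906923]), 'tcp_rot': array([ 3.13942440e+00, -7.42343605e-05, -2.74294787e+00]), 'contact_force': array([ 0.08009419, -0.52915561, -0.57569907]), 'ft_torque': array([-0.01720252, -0.05398186, -0.02318552]), 'grip_force': 0.0, 'grip_width': 86.61985690941889}
{'fx': 511.75592219572593, 'fy': 511.75592219572593, 'cx': 327.03540522623564, 'cy': 239.2907483486015, 'rvec': array([ 2.2980423 ,  0.95637148, -0.3423548 ]), 'tvec': array([-351.67017165, -218.35633495, 1382.79908799])}
{'fx': 468.3552331340357, 'fy': 468.3552331340357, 'cx': 316.5491625104962, 'cy': 234.44351063599407, 'rvec': array([ 2.09910377, -2.16296013,  0.16260692]), 'tvec': array([  34.93287081,  523.88690041, 1269.38882314])}
```

```bash
python3 -c "
import cv2
s=cv2.imread('pics/scene0.png');t=cv2.imread('pics/top0.png')
"; ls pics
```

```text
scene0.png
top0.png
```

View pics/scene0.png

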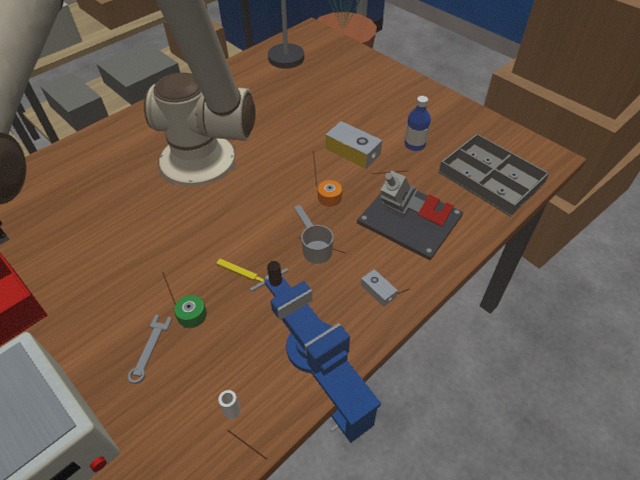

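View pics/top0.png

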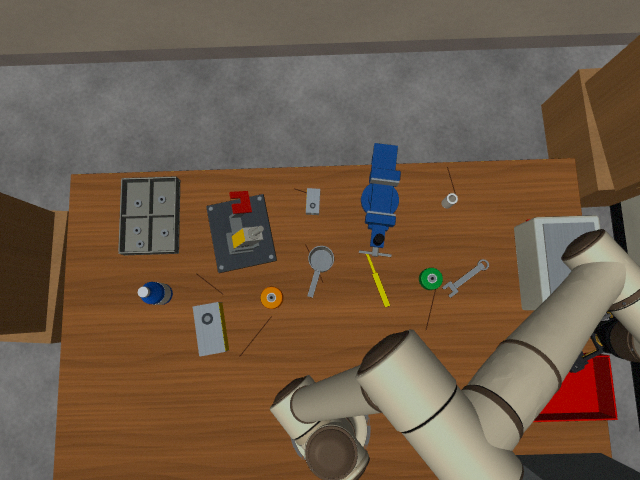

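The scene view shows the stand at about (410,215) with the leaning block and red notch plate, and the vise at (320,330) with its black knob at (274,270). In the top view the stand is at (241,232), the red plate at (240,202), the knob at (378,239) and the vise body at (382,190).

Run:
```python
from h import *
def rect(p): 
    r=cv2.minAreaRect(p[:,:2].astype(np.float32)); return np.round(cv2.boxPoints(r),1).tolist(), np.round(r[0],1), np.round(r[1],1), round(r[2],2)
for n in("top","scene"):
    z=np.load(n+"0.npz"); im,W=z['im'],z['W']; hsv=cv2.cvtColor(im,cv2.COLOR_RGB2HSV); H,S,V=[hsv[...,i].astype(int) for i in range(3)]
    x,y,zz=W[...,0],W[...,1],W[...,2]
    print(n,'table z',np.nanmedian(zz[(abs(x-450)<150)&(abs(y)<150)]))
    near=(x>350)&(x<800)&(y>150)&(y<480)
    m=near&(abs(zz-15)<5)&(S<70)&(V<110)
    k=cv2.morphologyEx(m.astype(np.uint8),cv2.MORPH_OPEN,np.ones((3,3)));l,lab,st,ce=cv2.connectedComponentsWithStats(k);b=1+np.argmax(st[1:,4])
    print('stand',rect(W[lab==b]),np.median(zz[lab==b]))
    m=near&((H<8)|(H>172))&(S>150)&(zz>60)
    print('red',m.sum(),rect(W[m]),np.nanmean(W[m],0))
    m=near&(H>20)&(H<35)&(S>120)&(zz>70)&(x>500)
    print('yel',m.sum(),np.nanmean(W[m],0),np.nanmin(W[m],0),np.nanmax(W[m],0))
    nv=(x>350)&(abs(y+100)<200)
    m=nv&(abs(H-110)<12)&(S>140)&(zz>50)&(x>450)
    print('blue',m.sum(),rect(W[m]),np.nanmax(zz[m]))
    m=nv&(V<60)&(zz>110)&(zz<150)&(x>400)&(y<0)
    if m.sum()>5: print('knob',m.sum(),rect(W[m]),np.nanmedian(zz[m]))
    m=nv&(S<60)&(V>110)&(zz>95)&(zz<115)&(x>450)
    l,lab,st,ce=cv2.connectedComponentsWithStats(m.astype(np.uint8))
    for b in range(1,l):
        if st[b,4]>15: print('pad',st[b,4],ce[b],rect(W[lab==b]),np.median(zz[lab==b]))
# views
t=np.load("top0.npz")['im'];s=np.load("scene0.npz")['im']
a=cv2.resize(s[160:265,340:480],(800,600),interpolation=cv2.INTER_CUBIC);cv2.imwrite("pics/c1.png",a[...,::-1])
```

```text
top table z 0.4712788085198538
stand ([[428.29998779296875, 302.1000061035156], [459.20001220703125, 139.60000610351562], [653.7000122070312, 176.6999969482422], [622.7000122070312, 339.1000061035156]], array([541. , 239.4]), array([197.9, 165.4]), 10.79) 14.852078629830103
red 371 ([[576.7999877929688, 241.60000610351562], [585.5, 194.1999969482422], [646.0999755859375, 205.39999389648438], [637.4000244140625, 252.8000030517578]], array([611.4, 223.5]), array([61.6, 48.2]), 10.5) [610.70945    221.70619692 100.42821531]
yel 127 [513.17003145 226.03416089 120.62119347] [500.33279557 203.92905378  79.65340603] [528.39903436 249.60666501 157.41924723]
blue 1391 ([[474.8999938964844, -180.39999389648438], [684.7000122070312, -213.8000030517578], [697.0, -136.3000030517578], [487.20001220703125, -103.0]], array([ 585.9, -158.4]), array([ 78.4, 212.4]), 80.96) 133.69333531574395
knob 83 ([[479.3999938964844, -147.89999389648438], [500.1000061035156, -159.39999389648438], [511.29998779296875, -139.3000030517578], [490.70001220703125, -127.69999694824219]], array([ 495.4, -143.6]), array([2
[... 530 characters left out ...]
  4.5]), 81.18) 104.35721939444704
scene table z -0.39118076809969604
stand ([[433.20001220703125, 295.0], [463.1000061035156, 134.10000610351562], [659.2000122070312, 170.60000610351562], [629.2000122070312, 331.5]], array([546.2, 232.8]), array([199.4, 163.6]), 10.55) 13.91726683323236
red 540 ([[568.5, 241.6999969482422], [578.2999877929688, 190.8000030517578], [648.7999877929688, 204.39999389648438], [638.9000244140625, 255.3000030517578]], array([608.6, 223. ]), array([71.8, 51.9]), 10.94) [614.45493729 220.14012246  98.94492318]<stdin>:15: RuntimeWarning: Mean of empty slice
Traceback (most recent call last):
ValueError: zero-size array to reduction operation fmin which has no identity
```

```bash
cat >> h.py <<'E'
import json,os
def load():
    if os.path.exists('cmd.json'):
        c=json.load(open('cmd.json')); return np.array(c['p']),R.from_quat(c['q'])
    return np.array([242.709,-575.927,230.55]),R.from_euler('xyz',[np.pi,0,-2.743])
def applied(*n):  # record last row of a move call
    p,r=load(); p=p+250*np.array(n[:3]); r=R.from_rotvec(np.pi*np.array(n[3:6]))*r
    json.dump(dict(p=p.tolist(),q=r.as_quat().tolist()),open('cmd.json','w'))
def go(p,r):
    p0,r0=load(); return np.round((np.array(p)-p0)/250,4),np.round((r*r0.inv()).as_rotvec()/np.pi,4)
E
python3 - <<'E'
from h import *
print(camera_info('wrist'))
r=R.from_euler('xyz',[np.pi,0,np.radians(-99)])
print(go([460,-330,420],r))
E
```

```text
{'fx': 407.417337576429, 'fy': 407.417337576429, 'cx': 328.9536146167015, 'cy': 239.68879993884494, 'tool_from_camera': array([[ 6.38450077e-04, -9.63819278e-01, -2.66555795e-01,
         7.18073215e+01],
       [ 9.99999399e-01,  8.52935090e-04, -6.88882373e-04,
        -1.12844694e+00],
       [ 8.91312902e-04, -2.66555195e-01,  9.63819243e-01,
        -1.55265844e+02],
       [ 0.00000000e+00,  0.00000000e+00,  0.00000000e+00,
         1.00000000e+00]])}
(array([0.8692, 0.9837, 0.7578]), array([0.    , 0.    , 0.3231]))
```

Call:
jog_arm(commands="0.1 0.12 0.2 0 0 0.04 1; 0.22 0.25 0.48 0 0 0.08 1; 0.33 0.37 0.48 0 0 0.12 1; 0.44 0.5 0.48 0 0 0.16 1; 0.55 0.62 0.48 0 0 0.2 1; 0.66 0.75 0.48 0 0 0.24 1; 0.77 0.87 0.48 0 0 0.28 1; 0.87 0.98 0.48 0 0 0.323 1; 0.87 0.98 0.48 0 0 0.323 1; 0.87 0.98 0.48 0 0 0.323 1")

```text
time_s: 0.93
position: [463.9, -326.5, 349.9]
tcp_rot: [-3.141, 0.001, -1.721]
contact_force: [-0.9, -0.6, -0.0]
grip_width: 87.2
grip_force: 0.0
```

Call:
jog_arm(commands="0.13 0.15 0 0 0 0 1; 0.26 0.3 0 0 0 0 1; 0.39 0.45 0 0 0 0 1; 0.52 0.6 0 0 0 0 1; 0.52 0.6 0 0 0 0 1; 0.52 0.6 0 0 0 0 1;0.52 0.6 0 0 0 0 1")

```text
time_s: 1.52
position: [590.9, -179.5, 349.1]
tcp_rot: [3.139, -0.0, -1.726]
contact_force: [0.5, -0.9, 0.4]
grip_width: 86.9
grip_force: 0.0
```

Run:
```python
from h import *
applied(.87,.98,.48,0,0,.323); applied(.52,.6,0,0,0,0)
print(load()[0],load()[1].as_euler('xyz')); s=robot.get_state(); print(s['position'],s['tcp_rot'],s['time_s'],s['qvel'].round(3))
im,W=cloud('wrist'); np.savez('w1.npz',im=im,W=W); cv2.imwrite('pics/w1.png',im[...,::-1])
```

```text
[ 590.209 -180.927  350.55 ] [ 3.14159265  0.         -1.72826557]
[ 590.88497166 -179.47752541  349.07408678] [ 3.13891181e+00 -3.70395740e-05 -1.72556417e+00] 1.5167 [-0.04  -0.025 -0.013  0.009 -0.001  0.005]
```

View pics/w1.png

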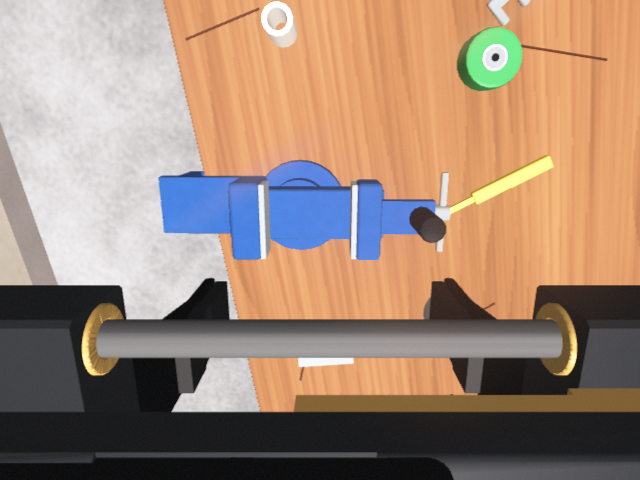

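The wrist view shows the vise: fixed pad at about (265,218), moving pad at (354,218), knob top at (430,228). I'll measure these now.

Run:
```python
from h import *
z=np.load('w1.npz'); im,W=z['im'],z['W']; hsv=cv2.cvtColor(im,cv2.COLOR_RGB2HSV); H,S,V=[hsv[...,i].astype(int) for i in range(3)]; zz=W[...,2]
v,u=np.mgrid[:480,:640]; roi=(u>140)&(u<460)&(v>150)&(v<275)
m=roi&(S<80)&(V>110)&(abs(zz-105)<6)
l,lab,st,ce=cv2.connectedComponentsWithStats(m.astype(np.uint8))
for b in range(1,l):
    if st[b,4]>40:
        p=W[lab==b]; r=cv2.minAreaRect(p[:,:2].astype(np.float32)); print('pad',ce[b].round(),st[b,4],r,np.median(p[:,2]))
for nm,m in(('knob',roi&(V<70)&(abs(zz-133)<5)),('blue hi',roi&(abs(H-112)<14)&(S>130)&(abs(zz-105)<6)),('bed',roi&(abs(H-112)<14)&(S>130)&(abs(zz-65)<4)&(u>270)&(u<350)),):
    l,lab,st,ce=cv2.connectedComponentsWithStats(m.astype(np.uint8))
    for b in range(1,l):
        if st[b,4]>60:
            p=W[lab==b];print(nm,st[b,4],cv2.minAreaRect(p[:,:2].astype(np.float32)),np.median(p[:,2]))
r=R.from_matrix(np.array([[0,0,0],[0,0,0],[0,0,0]])+np.eye(3))
```

```text
pad [262. 220.] 435 ((661.9034423828125, -172.1188507080078), (76.84992980957031, 6.139139175415039), 81.5958251953125) 104.96772968079773
pad [354. 221.] 462 ((570.2472534179688, -157.2393798828125), (76.16719818115234, 6.216751575469971), 81.05001068115234) 104.82051991615941
knob 76 ((504.4383544921875, -152.6757354736328), (22.29244613647461, 8.010218620300293), 41.349369049072266) 131.61381346110585
blue hi 1712 ((555.1838989257812, -154.60780334472656), (77.8276596069336, 23.61615562438965), 80.9013671875) 105.72556691169021
blue hi 2025 ((679.5813598632812, -173.8053436279297), (75.02720642089844, 29.538747787475586), 80.61447143554688) 106.03491091447415
bed 3869 ((615.91015625, -164.63131713867188), (55.6280632019043, 86.7832260131836), 81.08477783203125) 65.99720509844934
```

```bash
cat >> h.py <<'E'
def cradle(yaw_deg=10.7,O=(510,229,60)):
    a=np.radians(yaw_deg); yc=np.array([-np.cos(a),-np.sin(a),0]); up=np.array([-np.sin(a),np.cos(a),0])
    zc=-.5*up+[0,0,np.sqrt(3)/2]; xc=np.cross(yc,zc); return np.array(O,float),np.c_[xc,yc,zc]
def tool(C): return R.from_matrix(np.c_[-C[:,0],C[:,1],-C[:,2]])
E
python3 - <<'E'
from h import *
O,C=cradle(); r=tool(C); print(C, r.as_euler('xyz'))
print(go(O+C@[50,-50,300],r));
E
```

```text
[[-0.16079201 -0.9826128   0.09283331]
 [ 0.85096764 -0.18566662 -0.4913064 ]
 [ 0.5         0.          0.8660254 ]] [ 3.14159265  0.52359878 -1.3840461 ]
(array([-0.0451,  1.2575, -0.023 ]), array([0.1675, 0.0025, 0.107 ]))
```

Call:
jog_arm(commands="0 0.13 0.05 0 0 0.02 1; 0 0.27 0.05 0 0 0.05 1; 0 0.4 0.05 0 0 0.08 1; 0 0.53 0.05 0 0 0.107 1; 0 0.66 0.05 0 0 0.107 1; 0 0.8 0.05 0 0 0.107 1; 0 0.9 0 0 0 0.107 1")

```text
time_s: 2.15
position: [590.6, 44.7, 353.4]
tcp_rot: [-3.136, -0.0, -1.393]
contact_force: [0.4, -0.3, 0.5]
grip_width: 86.5
grip_force: 0.0
```

Run:
```python
from h import *
applied(0,.9,0,0,0,.107)
O,C=cradle(); r=tool(C)
print(go(O+C@[50,-50,300],r));
```

```text
(array([-0.0451,  0.3575, -0.023 ]), array([0.1639, 0.0303, 0.0025]))
```

Call:
jog_arm(commands="-0.01 0.1 0 0.037 0.007 0.0005 1; -0.02 0.2 0 0.074 0.014 0.001 1; -0.03 0.3 -0.01 0.11 0.021 0.0015 1; -0.045 0.36 -0.02 0.145 0.027 0.002 1; -0.045 0.36 -0.02 0.164 0.0303 0.0025 1; -0.045 0.36 -0.02 0.164 0.0303 0.0025 1; -0.045 0.36 -0.02 0.164 0.0303 0.0025 1; -0.045 0.36 -0.02 0.164 0.0303 0.0025 1")

```text
time_s: 2.82
position: [579.0, 133.0, 345.9]
tcp_rot: [-3.141, 0.522, -1.385]
contact_force: [0.1, 0.6, 0.0]
grip_width: 87.1
grip_force: 0.0
```

Run:
```python
from h import *
applied(-0.045,0.36,-0.02,0.164,0.0303,0.0025)
print(load()[0],load()[1].as_euler('xyz')); s=robot.get_state(); print(s['position'],s['tcp_rot'],s['time_s'],s['joint_positions'].round(2))
im,W=cloud('wrist'); np.savez('w2.npz',im=im,W=W); cv2.imwrite('pics/w2.png',im[...,::-1])
```

```text
[578.959 134.073 345.55 ] [-3.14158999  0.52393951 -1.38407572]
[578.97389798 132.97096808 345.93699272] [-3.14078637  0.52203535 -1.38488024] 2.8167 [ 0.21  0.31  0.27 -0.52 -1.53 -0.  ]
```

View pics/w2.png

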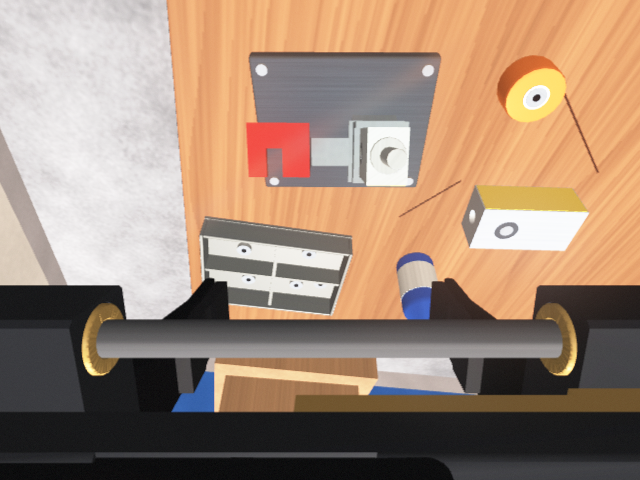

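The view shows the red plate at (247–311, 122–178) with its notch at (274,150–178), the block's top at (388,156) and the stem's end at (397,158). I'll measure in the assumed cradle frame.

Run:
```python
from h import *
O,C=cradle()
def rep(n,im,W,roi):
    Q=(W-O)@C; hsv=cv2.cvtColor(im,cv2.COLOR_RGB2HSV); H,S,V=[hsv[...,i].astype(int) for i in range(3)]
    red=roi&((H<8)|(H>172))&(S>150)&(abs(Q[...,2]-50)<8)
    p=Q[red]; print(n,'red z',np.median(p[:,2]), cv2.minAreaRect(p[:,:2].astype(np.float32)))
    print(' plane normal tilt', np.linalg.svd(p-p.mean(0),full_matrices=False)[2][2])
    # notch: red rows near x in 5..18, gap centre
    for x0 in (2,7,12,17):
        b=p[abs(p[:,0]-x0)<2.5]; ys=np.sort(b[:,1]); g=np.diff(ys); k=np.argmax(g); print('  notch x',x0,ys[k].round(1),ys[k+1].round(1),'ext',ys[0].round(1),ys[-1].round(1))
    c=p[(abs(p[:,1]-(p[:,1].min()+p[:,1].max())/2+4)<3)]; 
    for y0 in (-125,-105,-90):
        b=p[abs(p[:,1]-y0)<3]; print('  x ext at',y0,b[:,0].min().round(1),b[:,0].max().round(1))
    top=roi&(S<60)&(abs(Q[...,2]-95)<5)&(abs(Q[...,0])<40)&(abs(Q[...,1])<35)
    p=Q[top]; print(' blocktop',top.sum(),np.median(p[:,2]),cv2.minAreaRect(p[:,:2].astype(np.float32)))
    st=roi&(abs(Q[...,2]-146)<4)&(abs(Q[...,0])<30)&(abs(Q[...,1])<30); p=Q[st]; print(' stem',st.sum(),p.mean(0) if len(p) else '',np.ptp(p,0) if len(p) else '')
    q=W[roi&(S<90)&(V<130)&(abs(W[...,2]-15)<5)]; print(' stand',cv2.minAreaRect(q[:,:2].astype(np.float32)))
v,u=np.mgrid[:480,:640]
z=np.load('w2.npz'); rep('wrist',z['im'],z['W'],(v<220)&(u>200)&(u<450))
z=np.load('top0.npz'); W=z['W'];rep('top',z['im'],W,(W[...,0]>420)&(W[...,0]<670)&(W[...,1]>130)&(W[...,1]<350))
```

```text
wrist red z 50.065450096692835 ((-2.1125450134277344, -101.66014099121094), (50.780025482177734, 60.201438903808594), 0.05326557531952858)
 plane normal tilt [-0.00410954 -0.00321681 -0.99998638]
  notch x 2 -113.8 -96.5 ext -131.0 -71.9
  notch x 7 -114.0 -96.8 ext -131.2 -72.0
  notch x 12 -114.0 -96.9 ext -131.5 -72.1
  notch x 17 -113.8 -97.1 ext -131.4 -71.6
  x ext at -125 -27.5 23.3
  x ext at -105 -27.5 -4.9
  x ext at -90 -27.5 23.2
 blocktop 1439 95.0051974335967 ((1.2190284729003906, -0.8488140106201172), (49.84943771362305, 36.364009857177734), 0.0025928865652531385)
 stem 355 [ -0.67722937  -0.96103737 145.81690562] [15.50264324 15.15890725  5.84046199]
 stand ((545.1152954101562, 236.1355743408203), (197.32008361816406, 169.85592651367188), 10.556488990783691)
top red z 48.17791688864933 ((-1.3089599609375, -98.65373229980469), (61.64054489135742, 53.76933670043945), 89.86294555664062)
 plane normal tilt [ 0.00575332 -0.01049038 -0.99992842]
  notch x 2 -112.5 -95.2 ext -128.8 -69.6
  notch x 7 -110.8 -95.1 ext -126.7 -70.1
  notch x 12 -110.8 -93.7 ext -126.4 -70.5
  notch x 17 -111.0 -93.9 ext -126.4 -68.6
  x ext at -125 -26.3 25.1
  x ext at -105 -25.9 -2.7
  x ext at -90 -28.2 24.5
 blocktop 156 94.69960853264766 ((2.4476757049560547, 1.6198558807373047), (36.418792724609375, 50.638404846191406), 89.68724060058594)
 stem 27 [  1.29518742   2.12247904 144.94166017] [17.05750892 13.6006271   4.28419311]
 stand ((541.7200317382812, 237.87081909179688), (199.03805541992188, 169.93905639648438), 10.579305648803711)
```

```bash
sed -i 's/O=(510,229,60)/O=(510.2,230.1,60.6)/' h.py
python3 - <<'E'
from h import *
O,C=cradle(); r=tool(C)
for q in ([0,0,210],[0,0,114]): print(go(O+C@q,r))
E
```

```text
(array([-0.1971, -0.0286, -0.4123]), array([-0.0001, -0.    ,  0.    ]))
(array([-0.2327,  0.1601, -0.7449]), array([-0.0001, -0.    ,  0.    ]))
```

Call:
jog_arm(commands="-0.1 -0.015 -0.2 0 0 0 1; -0.197 -0.0286 -0.412 0 0 0 1; -0.197 -0.0286 -0.412 0 0 0 1; -0.21 0.03 -0.515 0 0 0 1; -0.22 0.095 -0.63 0 0 0 1; -0.2327 0.16 -0.745 0 0 0 1; -0.2327 0.16 -0.745 0 0 0 1; -0.2327 0.16 -0.745 0 0 0 1")

```text
time_s: 3.53
position: [519.9, 174.5, 158.4]
tcp_rot: [3.139, 0.522, -1.383]
contact_force: [-0.0, -0.4, 1.1]
grip_width: 87.1
grip_force: 0.0
```

Call:
jog_arm(commands="0 0 0 0 0 0 -1; 0 0 0 0 0 0 -1; 0 0 0 0 0 0 -1; 0 0 0 0 0 0 -1; 0 0 0 0 0 0 -1; 0 0 0 0 0 0 -1; 0 0 0 0 0 0 -1; 0 0 0 0 0 0 -1")

```text
time_s: 4.2
position: [520.8, 174.0, 159.4]
tcp_rot: [-3.141, 0.524, -1.384]
contact_force: [-0.1, -0.4, 0.1]
grip_width: 41.4
grip_force: 0.0
```

Run:
```python
from h import *
applied(-0.2327,0.16,-0.745,0,0,0)
O,C=cradle(); r=tool(C)
s=robot.get_state(); print(C.T@(s['position']-O),s['contact_force'],s['ft_torque'],s['grip_width'],s['grip_force'])
for q in ([0,0,160],[0,0,204],[4,-105,204],[4,-105,160],[3,-105,75]): print(go(O+C@q,r)[0])
im,W=cloud('wrist'); cv2.imwrite('pics/w3.png',im[...,::-1])
```

```text
[-8.99087135e-02 -1.29230766e-02  1.14103237e+02] [-0.10349437 -0.43957289  0.06483322] [-1.03091435 -0.12798295  0.0273398 ] 41.40491454441018 0.0
[ 0.0171 -0.0903  0.1595]
[ 0.0334 -0.1768  0.3119]
[ 0.4435 -0.0852  0.3199]
[0.4272 0.0013 0.1675]
[ 0.3963  0.1649 -0.129 ]
```

Call:
jog_arm(commands="0 0 0 0 0 0 -1; 0 0 0 0 0 0 -1; 0 0 0 0 0 0 -1; 0 0 0 0 0 0 -1; 0 0 0 0 0 0 -1; 0 0 0 0 0 0 -1; 0 0 0 0 0 0 -1")

```text
time_s: 4.83
position: [520.5, 174.0, 159.3]
tcp_rot: [3.141, 0.524, -1.384]
contact_force: [-0.8, -1.1, 1.8]
grip_width: 15.2
grip_force: 30.0
```

Call:
jog_arm(commands="0.004 -0.022 0.039 0 0 0 -1; 0.008 -0.044 0.078 0 0 0 -1; 0.0125 -0.066 0.117 0 0 0 -1; 0.0171 -0.0903 0.1595 0 0 0 -1; 0.021 -0.112 0.198 0 0 0 -1; 0.025 -0.134 0.237 0 0 0 -1; 0.029 -0.155 0.275 0 0 0 -1; 0.0334 -0.1768 0.312 0 0 0 -1; 0.0334 -0.1768 0.312 0 0 0 -1; 0.0334 -0.1768 0.312 0 0 0 -1")

```text
time_s: 5.67
position: [529.5, 129.6, 238.0]
tcp_rot: [-3.14, 0.524, -1.384]
contact_force: [0.3, 0.2, -1.4]
grip_width: 15.1
grip_force: 30.0
```

Run:
```python
from h import *
applied(0.0334,-0.1768,0.312,0,0,0)
O,C=cradle(); r=tool(C)
s=robot.get_state(); print(C.T@(s['position']-O),s['contact_force'],s['grip_width'],s['grip_force'])
im,W=cloud('wrist'); cv2.imwrite('pics/w3.png',im[...,::-1]); np.savez('w3.npz',im=im,W=W)
```

```text
[ 6.00209515e-02 -3.33761646e-01  2.04779285e+02] [ 0.25777773  0.17284666 -1.35850361] 15.07446705629849 29.9977810587734
```

View pics/w3.png

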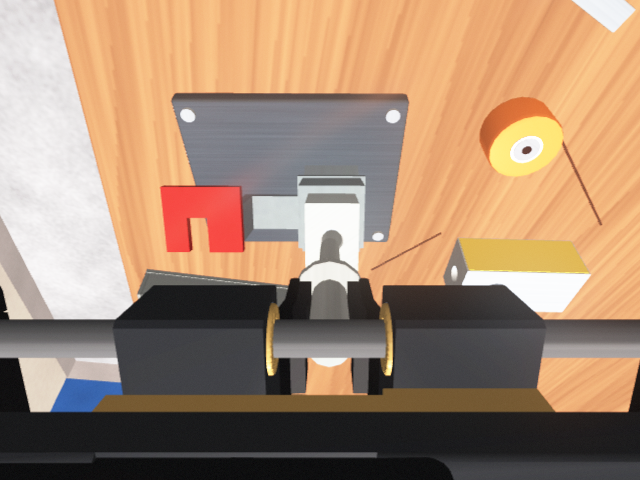

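The axle hangs straight, its tip at (330,240) above the block, which is still in the cradle; the notch is at (199,218–250). I'll check the notch position once more.

Run:
```python
from h import *
O,C=cradle(); z=np.load('w3.npz'); im,W=z['im'],z['W']; Q=(W-O)@C; hsv=cv2.cvtColor(im,cv2.COLOR_RGB2HSV); H,S,V=[hsv[...,i].astype(int) for i in range(3)]
v,u=np.mgrid[:480,:640]
p=Q[(u<260)&(v<265)&((H<8)|(H>172))&(S>150)&(abs(Q[...,2]-50)<6)]
print(np.median(p[:,2]),cv2.minAreaRect(p[:,:2].astype(np.float32)))
for x0 in (0,7,14):
    ys=np.sort(p[abs(p[:,0]-x0)<2.5][:,1]);k=np.argmax(np.diff(ys));print(x0,ys[k],ys[k+1],(ys[k]+ys[k+1])/2)
b=p[abs(p[:,1]+105)<3]; print(b[:,0].max())
sh=Q[(u>310)&(u<350)&(v>225)&(v<262)&(Q[...,2]>110)]; print('shank',len(sh),np.median(sh,0),sh.min(0),sh.max(0))
r=tool(C)
for q in ([5,-105,204],[5,-105,160],[4,-105,90],[4,-105,70.5]): print(go(O+C@q,r)[0])
```

```text
50.14523248750113 ((-3.543172836303711, -100.79330444335938), (52.17097091674805, 60.70315933227539), 0.039496082812547684)
0 -112.71857903166747 -97.0446151172866 -104.88159707447704
7 -113.03299123082525 -97.19471096816606 -105.11385109949566
14 -112.94675396520923 -97.15089640616831 -105.04882518568877
-5.156867310979202
shank 450 [ -5.90909263  -1.44434314 139.38549316] [-17.12925383  -8.45792575 112.10380294] [ -0.35874323   5.39989062 192.07354677]
[0.4095 0.095  0.0099]
[ 0.3932  0.1815 -0.1425]
[ 0.3678  0.3156 -0.387 ]
[ 0.3606  0.354  -0.4546]
```

Call:
jog_arm(commands="0.1 0.024 0.002 0 0 0 -1; 0.2 0.048 0.005 0 0 0 -1; 0.3 0.072 0.008 0 0 0 -1; 0.4095 0.095 0.01 0 0 0 -1; 0.4095 0.095 0.01 0 0 0 -1; 0.4095 0.095 0.01 0 0 0 -1; 0.402 0.138 -0.066 0 0 0 -1; 0.3932 0.1815 -0.1425 0 0 0 -1; 0.3932 0.1815 -0.1425 0 0 0 -1")

```text
time_s: 6.47
position: [623.6, 176.7, 197.1]
tcp_rot: [3.13, 0.526, -1.388]
contact_force: [-0.3, -0.2, -2.5]
grip_width: 15.1
grip_force: 30.0
```

Call:
jog_arm(commands="-0.006 0.034 -0.06 0 0 0 -1; -0.013 0.067 -0.122 0 0 0 -1; -0.019 0.1 -0.183 0 0 0 -1; -0.0254 0.134 -0.2445 0 0 0 -1; -0.029 0.153 -0.278 0 0 0 -1; -0.0326 0.1725 -0.312 0 0 0 -1; -0.0326 0.1725 -0.312 0 0 0 -1; -0.0326 0.1725 -0.312 0 0 0 -1")

```text
time_s: 7.13
position: [619.5, 218.2, 124.2]
tcp_rot: [-3.141, 0.524, -1.383]
contact_force: [-0.5, -0.9, -1.1]
grip_width: 14.9
grip_force: 30.0
```

Run:
```python
from h import *
applied(.3932,.1815,-.1425,0,0,0);applied(-.0326,.1725,-.312,0,0,0)
O,C=cradle(); r=tool(C)
s=robot.get_state(); print(C.T@(s['position']-O),C.T@s['contact_force'],s['ft_torque'],s['grip_width'],s['grip_force'])
for q in ([1,-105,70.5],[1,-105,68.5],[1,-105,145]): print(go(O+C@q,r)[0])
```

```text
[   4.10149356 -105.17700535   71.08158195] [-1.2372351   0.64794663 -0.50549713] [-1.2544471  -0.11797012 -0.03019863] 14.872605027329515 29.99388864263892
[ 0.0019 -0.0103 -0.0061]
[ 0.0012 -0.0063 -0.013 ]
[ 0.0296 -0.1567  0.252 ]
```

Call:
jog_arm(commands="0.001 -0.005 -0.003 0 0 0 -1; 0.0019 -0.0103 -0.0061 0 0 0 -1; 0.0016 -0.0083 -0.0095 0 0 0 -1; 0.0012 -0.0063 -0.013 0 0 0 -1; 0.0012 -0.0063 -0.013 0 0 0 -1; 0.0012 -0.0063 -0.013 0 0 0 -1")

```text
time_s: 7.63
position: [620.0, 217.0, 121.1]
tcp_rot: [-3.14, 0.524, -1.383]
contact_force: [0.9, 1.6, 1.0]
grip_width: 15.2
grip_force: 30.0
```

Run:
```python
from h import *
applied(.0012,-.0063,-.013,0,0,0)
O,C=cradle(); r=tool(C)
s=robot.get_state(); print(C.T@(s['position']-O),C.T@s['contact_force'],s['ft_torque'],s['grip_width'],s['grip_force'])
for q in ([1,-105,68.5],[1,-105,85],[1,-105,145]): print(go(O+C@q,r)[0])
```

```text
[   1.43169295 -105.45742069   68.98566495] [ 1.712151   -1.19684139  0.11331749] [-0.55481318 -0.05857832 -0.1186753 ] 15.179347201140715 29.994262866675854
[-0. -0. -0.]
[ 0.0061 -0.0325  0.0571]
[ 0.0284 -0.1504  0.265 ]
```

Call:
jog_arm(commands="-0.0003 0.0015 -0.0026 0 0 0 -1; -0.0006 0.003 -0.0052 0 0 0 -1; -0.0006 0.003 -0.0052 0 0 0 -1; -0.0006 0.003 -0.0052 0 0 0 -1")

```text
time_s: 7.97
position: [620.0, 217.1, 121.0]
tcp_rot: [-3.139, 0.523, -1.382]
contact_force: [-1.2, -1.7, 7.3]
grip_width: 15.2
grip_force: 30.0
```

Call:
jog_arm(commands="0 0 0 0 0 0 0.2; 0 0 0 0 0 0 0.2; 0 0 0 0 0 0 0.2; 0 0 0 0 0 0 0.2; 0 0 0 0 0 0 0.2; 0 0 0 0 0 0 0.2; 0 0 0 0 0 0 0.2; 0.007 -0.035 0.0623 0 0 0 0.2; 0.014 -0.078 0.135 0 0 0 0.2; 0.029 -0.1534 0.27 0 0 0 0.2; 0.029 -0.1534 0.27 0 0 0 0.2; 0.029 -0.1534 0.27 0 0 0 0.2")

```text
time_s: 8.97
position: [628.2, 178.5, 189.4]
tcp_rot: [-3.135, 0.524, -1.382]
contact_force: [-0.2, 1.0, -1.2]
grip_width: 52.2
grip_force: 0.0
```

Run:
```python
from h import *
applied(-.0006,.003,-.0052,0,0,0);applied(.029,-.1534,.27,0,0,0)
O,C=cradle(); r=tool(C)
s=robot.get_state(); print(C.T@(s['position']-O),s['grip_width'],s['grip_force'],s['time_s'])
for q in ([-20,-60,230],[0,0,170],[0,0,64]): print(go(O+C@q,r))
im,W=cloud('wrist'); Q=(W-O)@C; np.savez('w4.npz',im=im,W=W)
hsv=cv2.cvtColor(im,cv2.COLOR_RGB2HSV); S=hsv[...,1]
cv2.imwrite('pics/w4.png',im[...,::-1])
```

```text
[   1.525938   -106.3523186   147.78821851] 52.19711700178325 0.0 8.9667
(array([-0.1318, -0.2719,  0.2526]), array([-0.0001, -0.    ,  0.    ]))
(array([-0.4028, -0.1305,  0.0848]), array([-0.0001, -0.    ,  0.    ]))
(array([-0.4422,  0.0778, -0.2824]), array([-0.0001, -0.    ,  0.    ]))
```

View pics/w4.png

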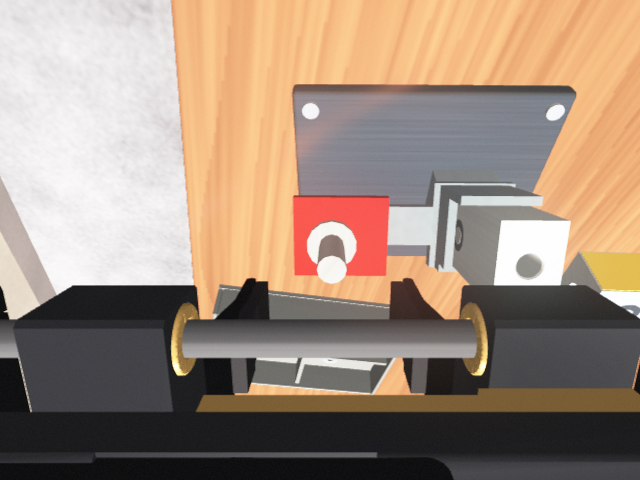

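The axle stands in the notch at (331,245) with its flange flat on the red plate, and the block is still home at (500,230). I'll check its coordinates, then go to the block.

Run:
```python
from h import *
O,C=cradle(); z=np.load('w4.npz'); im,W=z['im'],z['W']; Q=(W-O)@C
v,u=np.mgrid[:480,:640]; m=(u>290)&(u<390)&(v>190)&(v<284)
for z0 in (101,56): 
    p=Q[m&(abs(Q[...,2]-z0)<2.5)&(np.hypot(Q[...,0],Q[...,1]+105)<22)]; print(z0,len(p),cv2.minEnclosingCircle(p[:,:2].astype(np.float32)),np.median(p[:,2]))
```

```text
101 670 ((0.36983007192611694, -106.66416931152344), 8.115647315979004) 101.02945497729733
56 1067 ((0.22403526306152344, -106.81585693359375), 15.924851417541504) 55.98628560749364
```

Call:
jog_arm(commands="-0.1 -0.035 0.03 0 0 0 0.5; -0.2 -0.07 0.05 0 0 0 0.5; -0.3 -0.1 0.07 0 0 0 0.5; -0.4028 -0.1305 0.085 0 0 0 0.5; -0.4028 -0.1305 0.085 0 0 0 0.5; -0.4028 -0.1305 0.085 0 0 0 0.5; -0.413 -0.078 -0.007 0 0 0 0.5; -0.423 -0.026 -0.1 0 0 0 0.5; -0.4322 0.026 -0.19 0 0 0 0.5; -0.4422 0.0778 -0.2824 0 0 0 0.5; -0.4422 0.0778 -0.2824 0 0 0 0.5; -0.4422 0.0778 -0.2824 0 0 0 0.5")

```text
time_s: 10.02
position: [515.7, 199.1, 113.9]
tcp_rot: [3.137, 0.523, -1.385]
contact_force: [0.3, 0.1, 0.8]
grip_width: 65.3
grip_force: 0.0
```

Call:
jog_arm(commands="0 0 0 0 0 0 -1; 0 0 0 0 0 0 -1; 0 0 0 0 0 0 -1; 0 0 0 0 0 0 -1; 0 0 0 0 0 0 -1; 0 0 0 0 0 0 -1; 0 0 0 0 0 0 -1; 0 0 0 0 0 0 -1")

```text
time_s: 10.68
position: [516.2, 198.4, 116.6]
tcp_rot: [-3.141, 0.524, -1.383]
contact_force: [-1.4, -2.2, 3.9]
grip_width: 35.8
grip_force: 30.0
```

```bash
cat >> h.py <<'E'
def vise(yaw_deg=-9.0,F=(658,-171)):
    a=np.radians(yaw_deg); x=np.array([np.cos(a),np.sin(a),0]); V=np.c_[x,[-x[1],x[0],0],[0,0,1]]
    return np.array([F[0],F[1],0])-30*x,V
E
python3 - <<'E'
from h import *
applied(-.4422,.0778,-.2824,0,0,0)
O,C=cradle(); r=tool(C); s=robot.get_state(); print(C.T@(s['position']-O), s['ft_torque'])
q=go(O+C@[0,0,64+110],r); print(q); applied(*q[0],0,0,0)
Ov,V=vise(); rv=tool(V); P=Ov+V@[-3,0,280]; print(P)
rm=R.from_euler('z',54.7,degrees=True)*rv
print(go([590,-20,280],rm)); 
os.remove('cmd.json') if 0 else None
E
cat cmd.json
```

```text
[9.56051275e-02 3.61846564e-02 6.46528508e+01] [-0.8875906   0.39126543  0.17043608]
(array([ 0.0409, -0.2161,  0.3811]), array([-0.0001, -0.    ,  0.    ]))
[ 625.40628476 -165.83766265  280.        ]
(array([ 0.2546, -0.6585,  0.2748]), array([-0.1658,  0.0501, -0.2983]))
{"p": [526.3590000000002, 144.623, 211.3], "q": [0.7436777427350012, -0.6163366832890538, -0.19940289217890297, -0.16526038358757014]}
```

Call:
jog_arm(commands="0.003 -0.014 0.025 0 0 0 -1; 0.008 -0.043 0.076 0 0 0 -1; 0.0136 -0.072 0.127 0 0 0 -1; 0.02 -0.108 0.19 0 0 0 -1; 0.0273 -0.144 0.254 0 0 0 -1; 0.034 -0.18 0.318 0 0 0 -1; 0.0409 -0.2161 0.3811 0 0 0 -1; 0.0409 -0.2161 0.3811 0 0 0 -1; 0.0409 -0.2161 0.3811 0 0 0 -1")

```text
time_s: 11.43
position: [526.3, 144.4, 211.0]
tcp_rot: [-3.141, 0.524, -1.385]
contact_force: [-0.4, 0.1, -5.2]
grip_width: 35.8
grip_force: 29.9
```

Run:
```python
from h import *
s=robot.get_state(); O,C=cradle(); print(C.T@(s['position']-O),s['contact_force'],s['grip_width'])
```

```text
[-3.68591901e-01  8.84932685e-02  1.73855284e+02] [-0.41279839  0.05090944 -5.23441481] 35.781132315741914
```

Call:
jog_arm(commands="0.02 -0.06 0.06 -0.0166 0.005 -0.0298 -1; 0.05 -0.13 0.12 -0.0332 0.01 -0.06 -1; 0.075 -0.2 0.18 -0.05 0.015 -0.09 -1; 0.1 -0.26 0.275 -0.066 0.02 -0.12 -1; 0.125 -0.33 0.275 -0.083 0.025 -0.15 -1; 0.15 -0.4 0.275 -0.1 0.03 -0.18 -1; 0.175 -0.46 0.275 -0.116 0.035 -0.21 -1; 0.2 -0.53 0.275 -0.133 0.04 -0.24 -1; 0.225 -0.6 0.275 -0.15 0.045 -0.27 -1; 0.2546 -0.6585 0.275 -0.1658 0.05 -0.2983 -1; 0.2546 -0.6585 0.275 -0.1658 0.05 -0.2983 -1; 0.2546 -0.6585 0.275 -0.1658 0.05 -0.2983 -1")

```text
time_s: 12.43
position: [589.0, -19.0, 276.9]
tcp_rot: [3.137, -0.003, -2.342]
contact_force: [0.3, 0.6, -4.2]
grip_width: 35.6
grip_force: 29.9
```

Run:
```python
from h import *
applied(.2546,-.6585,.275,-.1658,.05,-.2983)
Ov,V=vise(); rv=tool(V)
print(robot.get_state()['joint_positions'].round(2)); print(go(Ov+V@[-3,0,250],rv));
```

```text
[ 0.24  0.3  -0.   -0.   -1.28 -1.01]
(array([ 0.1416, -0.5833, -0.1202]), array([ 0.000e+00,  1.000e-04, -3.039e-01]))
```

Call:
jog_arm(commands="0.014 -0.058 -0.01 0 0 -0.03 -1; 0.028 -0.117 -0.02 0 0 -0.06 -1; 0.042 -0.175 -0.03 0 0 -0.09 -1; 0.057 -0.233 -0.04 0 0 -0.12 -1; 0.07 -0.29 -0.05 0 0 -0.15 -1; 0.085 -0.35 -0.06 0 0 -0.18 -1; 0.1 -0.41 -0.07 0 0 -0.21 -1; 0.113 -0.467 -0.08 0 0 -0.24 -1; 0.127 -0.525 -0.1 0 0 -0.27 -1; 0.1416 -0.5833 -0.12 0 0 -0.3039 -1; 0.1416 -0.5833 -0.12 0 0 -0.3039 -1; 0.1416 -0.5833 -0.12 0 0 -0.3039 -1")

```text
time_s: 13.43
position: [624.6, -165.5, 248.3]
tcp_rot: [3.14, -0.003, 2.986]
contact_force: [-0.4, 0.4, -4.2]
grip_width: 35.6
grip_force: 29.9
```

Run:
```python
from h import *
applied(.1416,-.5833,-.12,0,0,-.3039)
Ov,V=vise(); rv=tool(V)
s=robot.get_state(); print(V.T@(s['position']-Ov),s['tcp_rot']); print(go(Ov+V@[-3,0,250],rv))
im,W=cloud('wrist'); np.savez('w5.npz',im=im,W=W); im2,W2=cloud('scene'); np.savez('s5.npz',im=im2,W=W2)
a=im; b=cv2.resize(im2[190:370,200:400],(533,480))
cv2.imwrite('pics/w5.png',cv2.resize(np.hstack([a,b]),(800,327))[...,::-1])
```

```text
[-3.84971628e+00  2.44045173e-01  2.48323315e+02] [ 3.14013923e+00 -2.88869947e-03  2.98583602e+00]
(array([-0.    , -0.    , -0.0002]), array([ 0.0001,  0.    , -0.    ]))
```

View pics/w5.png

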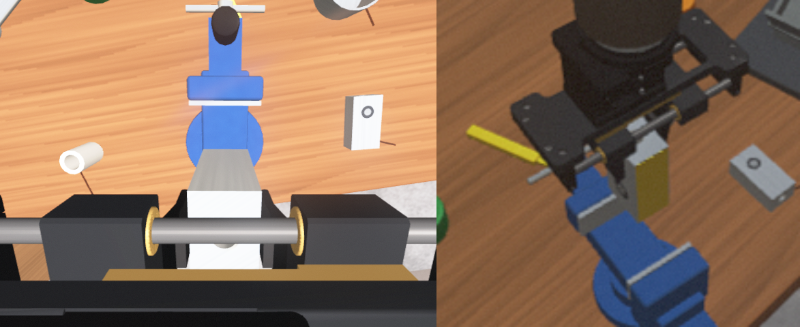

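The block hangs upright over the vise with its yellow face to the fixed jaw; the moving pad is at about (225,102) in the left half. I'll lower it.

Call:
jog_arm(commands="0 0 -0.08 0 0 0 -1; 0 0 -0.16 0 0 0 -1; 0 0 -0.24 0 0 0 -1; 0 0 -0.32 0 0 0 -1; 0 0 -0.38 0 0 0 -1; 0 0 -0.43 0 0 0 -1; 0 0 -0.46 0 0 0 -1; 0 0 -0.476 0 0 0 -1; 0 0 -0.476 0 0 0 -1")

```text
time_s: 14.28
position: [625.8, -165.2, 131.7]
tcp_rot: [-3.142, 0.001, 2.986]
contact_force: [0.4, 0.1, -4.0]
grip_width: 35.8
grip_force: 30.0
```

Call:
jog_arm(commands="0 0 -0.004 0 0 0 -1; 0 0 -0.008 0 0 0 -1; 0 0 -0.008 0 0 0 -1; 0 0 -0.008 0 0 0 -1")

```text
time_s: 14.62
position: [626.6, -165.6, 131.2]
tcp_rot: [3.141, 0.004, 2.985]
contact_force: [-0.9, 4.1, 5.9]
grip_width: 35.6
grip_force: 30.0
```

Call:
jog_arm(commands="0 0 -0.004 0 0 0 -1; 0 0 -0.004 0 0 0 -1; 0 0 -0.004 0 0 0 -1")

```text
time_s: 14.87
position: [626.6, -165.6, 131.1]
tcp_rot: [-3.141, 0.004, 2.986]
contact_force: [-2.3, 4.2, 8.9]
grip_width: 35.7
grip_force: 30.0
```

Call:
jog_arm(commands="0 0 0 0 0 0 0.2; 0 0 0 0 0 0 0.2; 0 0 0 0 0 0 0.2; 0 0 0 0 0 0 0.2; 0 0 0.02 0 0 0 0.2; 0 0 0.12 0 0 0 0.2; 0 0 0.24 0 0 0 0.2; 0 0 0.36 0 0 0 0.2; 0 0 0.5 0 0 0 0.2; 0 0 0.5 0 0 0 0.2; 0 0 0.5 0 0 0 0.2")

```text
time_s: 15.78
position: [626.6, -166.1, 256.2]
tcp_rot: [3.141, 0.006, 2.985]
contact_force: [0.3, 0.4, -1.5]
grip_width: 52.1
grip_force: 0.0
```

Run:
```python
from h import *
applied(0,0,-.476,0,0,0);applied(0,0,-.008,0,0,0);applied(0,0,-.004,0,0,0);applied(0,0,.5,0,0,0)
Ov,V=vise(); rv=tool(V); print(robot.get_state()['time_s'],load()[0])
im,W=cloud('wrist'); im2,W2=cloud('scene');im3,W3=cloud('top')
np.savez('w6.npz',im=im,W=W);np.savez('s6.npz',im=im2,W=W2)
cv2.imwrite('pics/w6.png',cv2.resize(np.hstack([im,cv2.resize(im2[190:370,200:400],(533,480))]),(800,327))[...,::-1])
Q=(W-Ov)@V; v,u=np.mgrid[:480,:640]; hsv=cv2.cvtColor(im,cv2.COLOR_RGB2HSV)
m=(abs(Q[...,2]-160)<6)&(abs(Q[...,0])<60)&(abs(Q[...,1])<40); p=Q[m]; print('top',m.sum(),np.median(p[:,2]),cv2.minAreaRect(p[:,:2].astype(np.float32)))
m=(hsv[...,2]<70)&(abs(Q[...,2]-133)<5)&(abs(Q[...,0]+130)<40)&(abs(Q[...,1])<30); p=Q[m]; print('knob',m.sum(),cv2.minEnclosingCircle(p[:,:2].astype(np.float32)))
m=(hsv[...,1]<80)&(hsv[...,2]>110)&(abs(Q[...,2]-105)<5)&(abs(Q[...,0]+55)<20)&(abs(Q[...,1])<42); p=Q[m]; print('mpad',m.sum(),cv2.minAreaRect(p[:,:2].astype(np.float32)))
for q in([-165,0,240],[-133,0,240],[-133,0,104]): print(go(Ov+V@q,rv)[0])
```

```text
15.7833 [ 625.409 -165.827  253.05 ]
top 4025 161.15794512651317 ((0.15858840942382812, 0.09328460693359375), (50.31074905395508, 36.05339050292969), 0.0033250893466174603)
knob 143 ((-130.18984985351562, 0.015027141198515892), 12.17302417755127)
mpad 784 ((-61.60132598876953, -0.5927963256835938), (79.11998748779297, 16.812835693359375), 83.90423583984375)
[-0.64    0.1013 -0.0522]
[-0.5136  0.0813 -0.0522]
[-0.5136  0.0813 -0.5962]
```

View pics/w6.png

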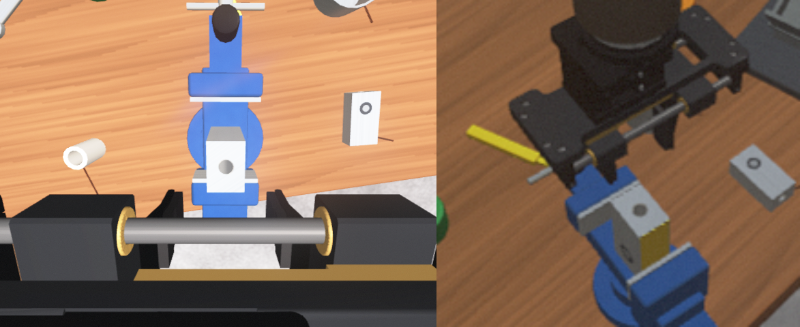

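The block stands upright and square on the bed at (225,165), clear of both pads; the knob is at (225,20) with a handle bar behind it. I'll check the bar before gripping the knob.

Run:
```python
from h import *
Ov,V=vise(); 
for f in('w1.npz','w6.npz'):
    z=np.load(f); Q=(z['W']-Ov)@V
    m=(Q[...,2]>25)&(abs(Q[...,0]+145)<40)&(abs(Q[...,1])>22)&(abs(Q[...,1])<60); p=Q[m]; print(f,m.sum(),np.percentile(p,[5,50,95],axis=0).round(1))
    m=(Q[...,2]>120)&(Q[...,2]<140)&(abs(Q[...,0]+135)<40)&(abs(Q[...,1])<30);p=Q[m];print(cv2.minEnclosingCircle(p[:,:2].astype(np.float32)))
```

```text
w1.npz 234 [[-164.2  -44.1   49.7]
 [-160.5  -28.    52.8]
 [-157.5   43.1   54.6]]
((-130.59828186035156, -0.23887598514556885), 13.06080436706543)
w6.npz 647 [[-164.8  -42.5   50.9]
 [-161.1   22.2   53.2]
 [-158.2   43.1   54.8]]
((-131.37869262695312, -0.004661486949771643), 12.896245002746582)
```

Call:
jog_arm(commands="-0.13 0.02 -0.01 0 0 0 0.5; -0.26 0.04 -0.02 0 0 0 0.5; -0.39 0.06 -0.04 0 0 0 0.5; -0.5057 0.08 -0.052 0 0 0 0.5; -0.5057 0.08 -0.052 0 0 0 0.5; -0.5057 0.08 -0.052 0 0 0 0.5; -0.5057 0.08 -0.19 0 0 0 0.5; -0.5057 0.08 -0.33 0 0 0 0.5; -0.5057 0.08 -0.47 0 0 0 0.5; -0.5057 0.08 -0.596 0 0 0 0.5; -0.5057 0.08 -0.596 0 0 0 0.5; -0.5057 0.08 -0.596 0 0 0 -1")

```text
time_s: 16.93
position: [499.0, -146.1, 102.5]
tcp_rot: [-3.14, -0.004, 2.985]
contact_force: [0.8, -0.1, 0.9]
grip_width: 63.2
grip_force: 0.0
```

Call:
jog_arm(commands="0 0 0 0 0 0 -1; 0 0 0 0 0 0 -1; 0 0 0 0 0 0 -1; 0 0 0 0 0 0 -1; 0 0 0 0 0 0 -1; 0 0 0 0 0 0 -1; 0 0 0 0 0 0 -1; 0 0 0 0 0 0 -1; 0 0 0 0 0 0 -1")

```text
time_s: 17.68
position: [499.5, -145.0, 104.8]
tcp_rot: [3.14, 0.002, 2.985]
contact_force: [-0.3, 5.3, 4.3]
grip_width: 25.5
grip_force: 30.0
```

Run:
```python
from h import *
applied(-.5057,.08,-.596,0,0,0)
Ov,V=vise(); s=robot.get_state(); print(V.T@(s['position']-Ov),s['grip_width'],s['time_s'],V[:,0]*.001*30/.25)
```

```text
[-130.66115427    0.90964403  104.78169798] 25.471570100691135 17.6833 [ 0.1185226  -0.01877214  0.        ]
```

Call:
jog_arm(commands="0.0103 -0.0016 0 0 0 0 -1; 0.0205 -0.0033 0 0 0 0 -1; 0.031 -0.0049 0 0 0 0 -1; 0.041 -0.0065 0 0 0 0 -1; 0.051 -0.0081 0 0 0 0 -1; 0.062 -0.0098 0 0 0 0 -1; 0.072 -0.0114 0 0 0 0 -1; 0.082 -0.013 0 0 0 0 -1; 0.092 -0.0146 0 0 0 0 -1; 0.1027 -0.0163 0 0 0 0 -1; 0.1027 -0.0163 0 0 0 0 -1; 0.1027 -0.0163 0 0 0 0 -1")

```text
time_s: 18.68
position: [524.5, -149.0, 104.8]
tcp_rot: [3.141, -0.0, 2.985]
contact_force: [-2.1, 5.2, 5.2]
grip_width: 25.2
grip_force: 30.0
```

Call:
jog_arm(commands="0.0039 -0.0006 0 0 0 0 -1; 0.0079 -0.0013 0 0 0 0 -1; 0.0118 -0.0019 0 0 0 0 -1; 0.0158 -0.0025 0 0 0 0 -1; 0.0198 -0.0031 0 0 0 0 -1; 0.0237 -0.0038 0 0 0 0 -1; 0.0277 -0.0044 0 0 0 0 -1; 0.0316 -0.005 0 0 0 0 -1; 0.0316 -0.005 0 0 0 0 -1")

```text
time_s: 19.43
position: [531.3, -150.1, 104.8]
tcp_rot: [3.141, -0.003, 2.985]
contact_force: [-5.1, 6.7, 7.0]
grip_width: 25.1
grip_force: 30.0
```

Run:
```python
from h import *
applied(.1027,-.0163,0,0,0,0);applied(.0316,-.005,0,0,0,0)
Ov,V=vise(); s=robot.get_state(); print(V.T@(s['position']-Ov),V.T@(load()[0]-Ov),V.T@s['contact_force'],s['grip_width'],s['time_s'])
```

```text
[-98.40753285   0.79617316 104.78938741] [-9.70015244e+01 -1.96575450e-02  1.04050000e+02] [-6.03736347  5.79177803  7.03404929] 25.146100677820634 19.4333
```

Call:
jog_arm(commands="0.002 -0.0003 0 0 0 0 -1; 0.004 -0.0006 0 0 0 0 -1; 0.006 -0.0009 0 0 0 0 -1; 0.008 -0.0013 0 0 0 0 -1; 0.01 -0.0016 0 0 0 0 -1; 0.012 -0.0019 0 0 0 0 -1; 0.0139 -0.0022 0 0 0 0 -1; 0.0158 -0.0025 0 0 0 0 -1; 0.0158 -0.0025 0 0 0 0 -1;0.0158 -0.0025 0 0 0 0 -1")

```text
time_s: 20.27
position: [534.6, -150.7, 104.8]
tcp_rot: [3.141, -0.004, 2.985]
contact_force: [-5.7, 6.8, 7.7]
grip_width: 25.3
grip_force: 30.0
```

Run:
```python
from h import *
applied(.0158,-.0025,0,0,0,0)
Ov,V=vise(); s=robot.get_state(); print(V.T@(s['position']-Ov),V.T@(load()[0]-Ov),V.T@s['contact_force'],s['grip_width'],s['time_s'])
im,W=cloud('scene'); np.savez('s7.npz',im=im,W=W); cv2.imwrite('pics/s7.png',cv2.resize(im[220:370,240:400],(640,600),interpolation=cv2.INTER_CUBIC)[...,::-1])
```

```text
[-95.01223463   0.76999487 104.77083594] [-9.30023839e+01 -1.90466209e-02  1.04050000e+02] [-6.7080915   5.78011305  7.70357298] 25.3089061263378 20.2667
```

Call:
jog_arm(commands="0.002 -0.0003 0 0 0 0 -1; 0.004 -0.0006 0 0 0 0 -1; 0.006 -0.0009 0 0 0 0 -1; 0.008 -0.0013 0 0 0 0 -1; 0.01 -0.0016 0 0 0 0 -1; 0.012 -0.0019 0 0 0 0 -1; 0.012 -0.0019 0 0 0 0 -1; 0.012 -0.0019 0 0 0 0 -1")

```text
time_s: 20.98
position: [536.6, -151.0, 104.8]
tcp_rot: [3.141, -0.006, 2.985]
contact_force: [-7.3, 7.6, 10.4]
grip_width: 25.0
grip_force: 30.0
```

Run:
```python
from h import *
applied(.012,-.0019,0,0,0,0)
Ov,V=vise(); s=robot.get_state(); print(V.T@(s['position']-Ov),V.T@(load()[0]-Ov),V.T@s['contact_force'],s['grip_width'],s['time_s'])
```

```text
[-93.06204119   0.76980046 104.75481876] [-8.99650125e+01 -1.88951876e-02  1.04050000e+02] [-8.36259996  6.40015765 10.40184269] 24.994201637170345 20.9833
```

Call:
jog_arm(commands="0.002 -0.0003 0 0 0 0 -1; 0.004 -0.0006 0 0 0 0 -1; 0.006 -0.0009 0 0 0 0 -1; 0.008 -0.0013 0 0 0 0 -1; 0.01 -0.0016 0 0 0 0 -1; 0.012 -0.0019 0 0 0 0 -1; 0.012 -0.0019 0 0 0 0 -1; 0.012 -0.0019 0 0 0 0 -1")

```text
time_s: 21.65
position: [536.6, -151.0, 104.7]
tcp_rot: [3.141, -0.013, 2.984]
contact_force: [-12.5, 10.8, 16.1]
grip_width: 25.1
grip_force: 30.0
```

Run:
```python
from h import *
applied(.012,-.0019,0,0,0,0)
Ov,V=vise(); s=robot.get_state(); print(V.T@(s['position']-Ov),V.T@(load()[0]-Ov),V.T@s['contact_force'],s['grip_width'],s['time_s'])
```

```text
[-93.02179228   0.74370388 104.69521398] [-8.69276411e+01 -1.87437543e-02  1.04050000e+02] [-14.05613111   8.73373515  16.1318609 ] 25.11355243707617 21.65
```

Call:
jog_arm(commands="-0.01 0.0016 0 0 0 0 -1; -0.018 0.0029 0 0 0 0 -1; -0.018 0.0029 0 0 0 0 -1; -0.018 0.0029 0 0 0 0 0.5; -0.018 0.0029 0 0 0 0 0.5; -0.018 0.0029 0 0 0 0 0.5; -0.018 0.0029 0 0 0 0 0.5; -0.018 0.0029 0 0 0 0 0.5; -0.018 0.0029 0 0 0 0 0.5; -0.018 0.0029 0.05 0 0 0 0.5; -0.018 0.0029 0.12 0 0 0 0.5; -0.018 0.0029 0.2 0 0 0 0.5")

```text
time_s: 22.65
position: [537.3, -152.1, 153.5]
tcp_rot: [-3.141, -0.003, 2.985]
contact_force: [0.4, 0.1, 0.6]
grip_width: 64.6
grip_force: 0.0
```

Call:
jog_arm(commands="-0.05 0 0.16 0 0 0 0.5; -0.2 0 0.32 0 0 0 0.5; -0.3 0 0.48 0 0 0 0.5; -0.4 0 0.6 0 0 0 0.5; -0.4 0 0.6 0 0 0 0.5; -0.4 0 0.6 0 0 0 0.5; -0.4 0 0.6 0 0 0 0.5; -0.4 0 0.6 0 0 0 0.5")

```text
time_s: 23.32
position: [437.9, -151.8, 302.7]
tcp_rot: [3.142, -0.002, 2.985]
contact_force: [-0.7, 0.2, -1.2]
grip_width: 65.2
grip_force: 0.0
```

Run:
```python
from h import *
Ov,V=vise(); O,C=cradle(); print(robot.get_state()['time_s'],robot.get_state()['contact_force'])
for n in('wrist','scene','top'):
    im,W=cloud(n); Q=(W-Ov)@V; hsv=cv2.cvtColor(im,cv2.COLOR_RGB2HSV)
    m=(abs(Q[...,2]-160)<5)&(abs(Q[...,0])<60)&(abs(Q[...,1])<40); p=Q[m]
    if len(p)>20: print(n,'top',len(p),np.median(p[:,2]),cv2.minAreaRect(p[:,:2].astype(np.float32)))
    m=(Q[...,2]>120)&(Q[...,2]<140)&(abs(Q[...,0]+95)<30)&(abs(Q[...,1])<30);p=Q[m]
    if len(p)>20: print(n,'knob',cv2.minEnclosingCircle(p[:,:2].astype(np.float32)))
    if n=='wrist': a=im
    if n=='scene': b=im
    q=(W-O)@C; m=(abs(q[...,2]-101)<4)&(np.hypot(q[...,0],q[...,1]+105)<20); print(n,'axle top',m.sum(),q[m].mean(0) if m.sum() else '')
cv2.imwrite('pics/f.png',cv2.resize(np.hstack([a,cv2.resize(b[160:370,260:480],(503,480))]),(800,336))[...,::-1])
```

```text
23.3167 [-0.72656225  0.17079825 -1.15973677]
wrist knob ((-98.39271545410156, -0.17337656021118164), 12.24267292022705)
wrist axle top 0 
scene top 507 159.13009947603527 ((5.971181869506836, 0.7627544403076172), (37.707698822021484, 52.124568939208984), 88.37013244628906)
scene knob ((-93.9942626953125, 1.028123378753662), 13.870622634887695)
scene axle top 36 [  -0.65760992 -108.17969705   99.75929461]
top top 245 159.95314637897496 ((3.642984390258789, 0.6111392974853516), (51.868412017822266, 35.94002914428711), 0.05241695046424866)
top axle top 20 [   0.46603871 -104.49155021   99.85665392]
```

View pics/f.png

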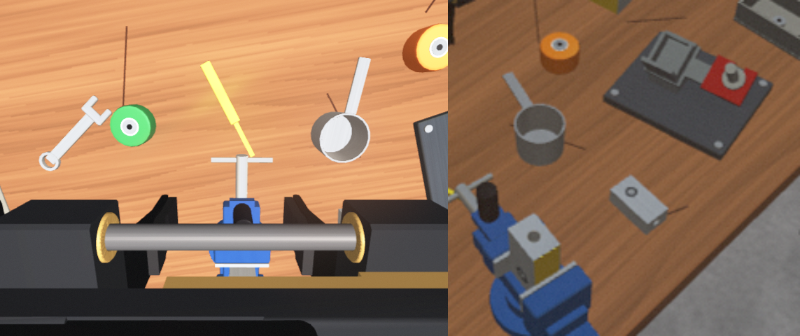

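The final view shows the axle parked in the red plate (735,75), the block square between both pads (540,250), and the bystanders where they were. The knob-to-block distance of 100 mm is what a closed jaw should give, so I'm handing in.

```bash
python3 -c "
from bench import ticket; print(ticket.close_job())"
```

```text
the job is handed in; nothing more can be done
None
```

The job is handed in at about 23 s of the 64 s; no verdict came back. By my last camera check the axle is parked stem up in the notch, the block is snug and square in the vise with its yellow face to the fixed jaw, and the gripper is clear of everything.

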